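# Set up a chip tray under the swing-arm magnifier

### The arm

A 7-joint arm with a two-finger parallel gripper is mounted at the origin on a cart in front of the work surface, level with it; the furniture and walls round the work are solid. World frame = base frame: x ahead of the robot, y to its left, z up, the work surface at z = 0. Lengths are in mm, angles in rad, forces in N, time in s.
With the tool pointing down it reaches from about 400 to 875 mm from the base axis. Payload 19.3 kg.
Tool frame: the origin (TCP) lies midway between the tips of the shut fingers; the grasp point (between the pads) lies 19 mm behind it; z points along the fingers, y is the line along which they close (so a half turn about z gives the same grasp; the last joint's range is limited). The gripper opens to 85 mm and grips with 20 to 120 N. Pads are 22 mm wide; open, the fingers measure 114 mm over their backs; the gripper's body (76 mm by 85 mm) begins 54 mm behind the grasp point. The pads swing forward as they close: fully open they stand 13 mm farther back than shut.
Start: joints at [1.097, 0.521, -0.036, 1.599, 0.021, 1.021, -0.113], TCP at [245.544, -574.737, 231.291] pointing down, gripper open.
Joint ranges: [-2.91, 2.91], [-0.3, 2.13], [-1.5, 1.42], [0.17, 2.43], [-1.26, 4.41], [0.16, 1.93], [-2.52, 2.52]. Speed limits (rad/s): [1.89, 1.89, 2.39, 2.39, 3.01, 3.01, 3.01].

### API

Orientations are given as a unit quaternion [x, y, z, w].
In Python, from cell import observe, vision, env gives the robot as it stands.
- The arm moves only by the tool carry_out, never from a script. Its argument "steps" is a list of rows, each a list of 2 entries, a list of its own where there are three numbers: the shift along the tool's x, y, z in m, then the turn, a rotation vector about the tool's x, y, z in degrees. In form: [[[tx, ty, tz], [wx, wy, wz]], ...]. A call has 1 to 12 rows; each row is the pose to reach, as a shift and turn from the pose commanded when the call began, along the tool's axes at that moment; what a row does not reach only later rows make up. A row lasts 1/10 s, in which the tool goes at most 50 mm and 8.59 degrees, less where a joint would pass 70% of its speed; a pose out of reach is approached as far as the arm can. A call with a gripper value outside its range is refused whole. "hand" is the opening, from 0 (shut) to 1 (fully open), set as the call begins (left out, the last holds). The fingers move at their own pace and stop on an object; "squeeze" is the grip in N (left out, the last holds). Time passes only in rows, so rows that repeat a pose let the fingers close. It gives the time, the measured TCP pose, the force, the opening and the grip force at its end, in the units of the state.
- observe(): the state, without advancing time (a new reading comes with each control period).
- vision.camera(name): name is "scene" or "top"; returns a dict with "pixels" (400x640x3 uint8, red, green, blue), "mtx" (3x3 intrinsics, pixels), "k1" (the pictures are not rectified: a ray, as slopes to the right and down, at radius r is drawn at 1 + k1 r^2 times it, then the intrinsics apply), "eye" and "orientation" of the camera in the world. Camera axes: x right, y up, looking along -z (the intrinsics and any distortion apply to the point x, -y, -z); pixel columns grow to the right and rows downward; lengths in mm; the calibration is good to about 2 mm. A picture is of the moment at which its call begins. There is no depth.
- env.hand_in(): hands the job in; it is judged then, once.
The state is a dict: "time_s": time; "qpos": joint angles; "joint_vel": joint speeds; "effort": joint torques, N m; "position": TCP position; "ee_rot": TCP orientation; "contact_force": force on the tool from outside, world axes, zero at the start; "moment": the same for the moment, N m; "grip_width": opening from 0.0 (shut) to 1.0 (fully open); "grasp_force": force on a finger pad.
Only numpy, scipy, OpenCV 4.12 (cv2) and the standard library are available. Lean on these libraries where they do the work, as an engineer would, in place of code of your own. Each camera call takes 0.05 s, during which the arm holds its last target. There are 200 camera calls.

### The job

Get the open chip tray ready for inspection: carry it level, set it down without dropping it, and seat it flat on the station's nest between the four corner stops, then swing the magnifier arm in over it as far as its stop and turn the knurled focus ring until its white line points at the index tooth on the lens holder. Leave the closed, lidded tray where it is.

Things in the scene. Friction and masses are not known exactly. Their poses are not given: they have to be found in the camera images.
- chip_tray: open black chip tray, 50 x 50 x 8 mm, with small pale chips in its pockets (no lid, no label); it lies on a glass sheet on the bench (top at world z 0.0055). Origin: centre of its underside, z up. Can be gripped across either pair of sides; any of its four sides may face front.
- lidded_tray: bystander: a closed black tray of the same size, 50 x 50 x 9 mm, with a lid and a pale label; origin: centre of its underside.
- nest (a point): centre of the tray nest's floor (world z 0.014) on the grey bolted-down station (90 x 198 mm); axes are the station's, +y toward the pivot post. Floor: 68 mm square pad parallel to the axes. Four L-shaped corner stops, inner faces 27 mm from the centre in x and y, upright to 5 mm over the floor, flared outward up to 11 mm; the middle 32 mm of each side is open for fingers.
- pivot (a point): on the vertical axis of the magnifier arm, 110 mm from the nest along the station's +y, at the arm's mid-height (world z 0.052). Post and hub up to 40 mm in diameter, cap top at z 0.066.
- loupe_arm (a joint): arm angle about its vertical pivot (rad): 0 = swung in on its stop, lens axis over the nest; grows counter-clockwise from above as it swings out (to 2.3); starts at 1.6 to 2.0. Stiff hinge, stays where left (about 2 N at the lens). Bar 15 mm wide, z 0.046 to 0.058; lens axis 110 mm from the pivot. Swing it by the lens head.
- ring_center (a point): on the vertical lens axis at mid-height of the focus ring (world z 0.072); axes turn with the ring, -x toward its white line. Ring: black, knurled, 50 mm diameter, 22 mm high (z 0.061 to 0.083), on a round aluminium lens holder, 66 mm diameter (z 0.046 to 0.060). The 40 mm lens tube inside rises or sinks as the ring turns, to z 0.095 at most, never below 0.034.
- focus_ring (a joint): angle of the focus ring relative to the lens holder (rad): 0 = white line at the index tooth; grows counter-clockwise seen from above; range -2.6 to 2.6, starts at -1.2 to -0.5; turns with light friction and stays where it is left.
- pointer (a point): the white line on the ring, at the outer edge of the ring's top (radius 25 mm).
- index_mark (a point): the index tooth: a small lug with a black line on the lens holder's rim, 40 mm from the lens axis, top at world z 0.060; it points to the station's -x when the arm is swung in.
Not all that is in view belongs to the job. What is shaped like the chip_tray but red is not meant.

How it is judged (in metres and radians):
At the end, for the whole second after the job is handed in: The open chip tray lies at rest between the four corner stops, centred within 5 mm, flat on the nest floor (within 2 mm, tilt under 0.04 rad); the magnifier arm is within 0.05 rad of its inner stop; the focus ring's white line is within 0.1 rad (6 degrees) of the index tooth (horizontal distance between chip_tray and nest below 0.005 m and z of chip_tray in the frame of nest between -0.003 and 0.002 m and angle between chip_tray's own z axis and vertical below 0.04 rad and linear speed of chip_tray below 0.02 m/s and value of joint loupe_arm below 0.05 rad and value of joint focus_ring between -0.1 and 0.1 rad); the robot touches nothing.
It fails at once if the chip tray is tilted more than 0.4 rad (chips would leave their pockets) (angle between chip_tray's own z axis and vertical above 0.4 rad).
It fails at once if the chip tray is dropped: it falls free with its underside more than 30 mm above the bench (16 mm above the nest floor) (height (world z) of chip_tray above 0.03 m and contact force between chip_tray and anything else below 0.02 N).
It fails at once if the lidded tray is moved more than 20 mm (distance of lidded_tray from where it was at the start of the episode above 0.02 m).
It also fails if it takes over 56 s, if anything falls off the work surface, if the arm or the gripper's body presses on something with over 40 N, if the wrist force passes 120 N, or if a joint passes its speed limit or range.

## Working session

There is one attempt and no reset: what is moved stays moved. The work goes in short steps, Python scripts to look and compute and a tool call to move; the robot and the scene stay as the last step left them, time stands still between calls to the robot, and variables do not carry over. Pictures are saved under pics/ and viewed, at most 10 in all, crops included, and the job is handed in when it is done.

Besides the shell and the picture viewer there is one more tool, called as name([rows], argument=value, ...), one row to a line, values as JSON. carry_out: Moves the arm, as the interface text tells. Its arguments: {"type":"object","properties":{"steps":{"type":"array","items":{"type":"array"}},"hand":{"type":"number"},"squeeze":{"type":"number"}},"required":["steps"]}

```bash
mkdir -p pics; cat > h.py <<'E'
import numpy as np, cv2
from cell import observe, vision, env
from scipy.spatial.transform import Rotation as R
def shot(n,f=None):
    c=vision.camera(n)
    if f: cv2.imwrite(f,c["pixels"][:,:,::-1])
    return c
def P(c):
    o=np.array(c["orientation"],float)
    M=R.from_quat(o).as_matrix() if o.size==4 else o.reshape(3,3)
    return M,np.array(c["eye"],float),np.array(c["mtx"],float),float(c["k1"])
def ray(c,u,v):
    M,e,K,k=P(c)
    p=cv2.undistortPoints(np.array([[[u,v]]],float),K,np.array([k,0,0,0,0.])).ravel()
    return e,M@np.array([p[0],-p[1],-1])
def atz(c,u,v,z):
    e,d=ray(c,u,v); return e+d*(z-e[2])/d[2]
def proj(c,X):
    M,e,K,k=P(c); q=M.T@(np.array(X,float)-e); s=np.array([q[0],-q[1]])/-q[2]; s=s*(1+k*(s@s)); return K[:2,:2]@s+K[:2,2]
def tri(c1,p1,c2,p2):
    e1,d1=ray(c1,*p1); e2,d2=ray(c2,*p2)
    t=np.linalg.lstsq(np.c_[d1,-d2],e2-e1,rcond=None)[0]
    a,b=e1+d1*t[0],e2+d2*t[1]; return (a+b)/2,np.linalg.norm(a-b)
E
python3 - <<'E'
from h import *
import pickle
d={}
for n in("scene","top"):
    d[n]=shot(n,f"pics/{n}0.png"); c=d[n]; print(n,{k:c[k] for k in c if k!="pixels"})
pickle.dump(d,open("c0.pkl","wb"))
print(observe())
E
```

```text
scene {'mtx': array([[376.74637195,   0.        , 321.66864132],
       [  0.        , 376.74637195, 199.41135509],
       [  0.        ,   0.        ,   1.        ]]), 'k1': -0.08573186396400317, 'eye': array([-101.49496118,  401.14605574, 1047.3654357 ]), 'orientation': array([-0.1185516 ,  0.25342975,  0.88166997, -0.37996966])}
top {'mtx': array([[402.37716028,   0.        , 323.00571651],
       [  0.        , 402.37716028, 200.06645134],
       [  0.        ,   0.        ,   1.        ]]), 'k1': 0.01097050471283796, 'eye': array([ 207.57358476,  -29.97614235, 1022.00400543]), 'orientation': array([-0.05323591,  0.0579732 ,  0.71025721, -0.69952823])}
{'time_s': 0.1, 'qpos': array([ 1.09680032,  0.52194017, -0.03630778,  1.59989992,  0.021213  ,
        1.02111342, -0.11277435]), 'joint_vel': array([-0.00091387, -0.00054474, -0.00010734, -0.00094833,  0.00120062,
       -0.00038402, -0.00066051]), 'effort': array([ 2.41540169e-03, -9.28490710e+01,  1.98342539e+00, -3.70531869e+01,
        1.80992077e-02,  5.39542103e-03, -8.84681810e-06]), 'position': array([ 245.4170369 , -574.49730645,  230.81067838]), 'ee_rot': array([ 9.79687270e-01,  2.00530835e-01, -1.40583948e-04, -4.67123129e-04]), 'contact_force': array([ 0.6011498 , -0.54528101, -0.43057092]), 'moment': array([ 0.04737262,  0.01908382, -0.03481476]), 'grasp_force': 0.0, 'grip_width': 0.9978968753290144}
```

View pics/scene0.png

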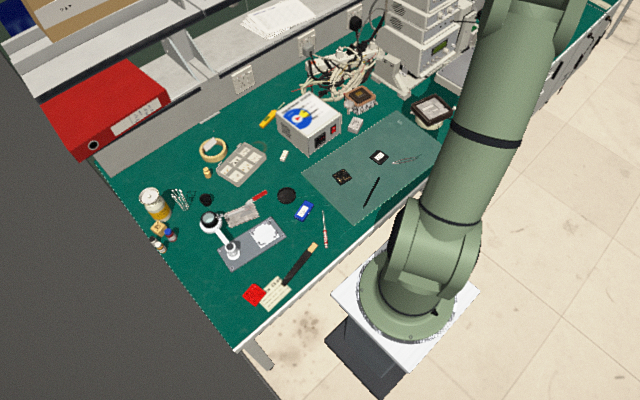

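View pics/top0.png

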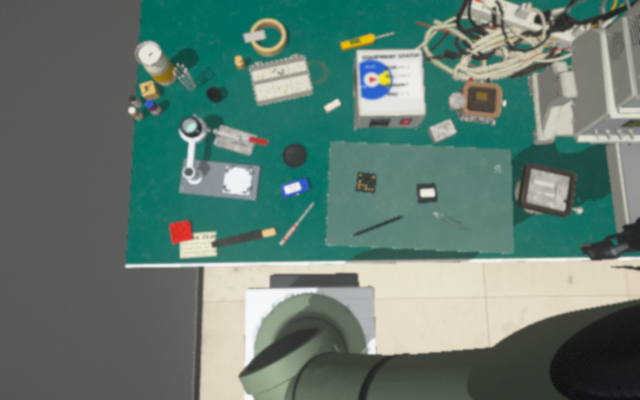

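The scene shows the open-tray candidate at scene (341,177) / top (366,182) with pale specks. The closed tray with a label is at top (428,193), and a red look-alike is at top (181,232). The station is at top (219,181), its pivot at about (192,172) and the lens at (193,128). The open one on the glass fits the description, so I'll confirm it in a crop.

```bash
python3 - <<'E'
from h import *
import pickle
d=pickle.load(open("c0.pkl","rb"))
def crop(n,u0,v0,w,h,k):
    return cv2.resize(d[n]["pixels"][v0:v0+h,u0:u0+w,::-1],None,fx=k,fy=k,interpolation=cv2.INTER_CUBIC)
# 400x300 each
a=crop("top",341,167,100,40,4); b=crop("scene",325,140,100,60,4)[:240]
t=crop("top",165,105,100,100,4)
s=crop("scene",190,190,100,90,4)
im=np.zeros((600,800,3),np.uint8)
im[:160,:400]=a; im[160:400,:400]=b[:240]
im[:400,400:]=t
cv2.imwrite("pics/crop1.png",im[:400])
cv2.imwrite("pics/crop2.png",cv2.resize(d["scene"]["pixels"][200:275,190:290,::-1],None,fx=8,fy=8,interpolation=cv2.INTER_CUBIC))
E
```

```text
(no output)
```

View pics/crop1.png

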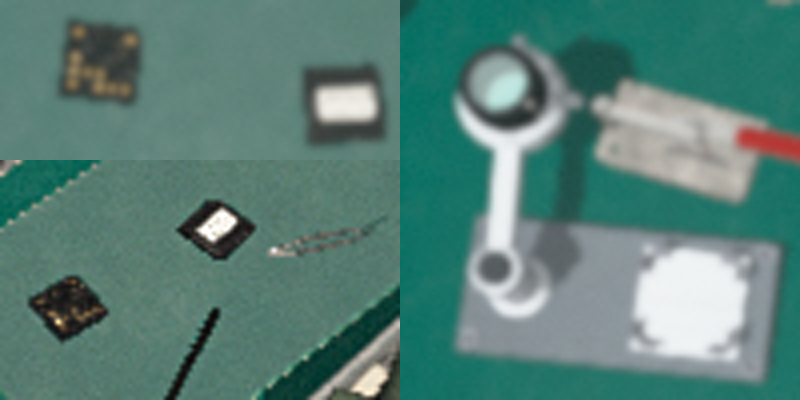

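View pics/crop2.png

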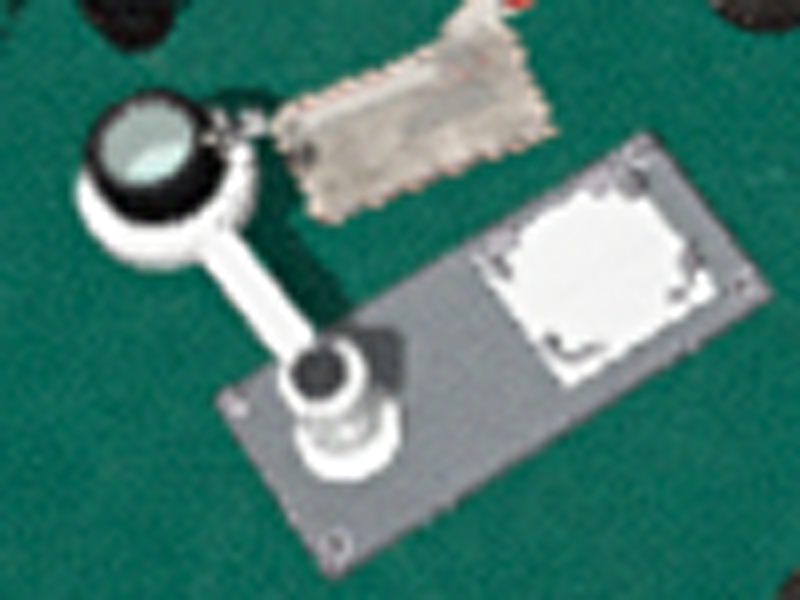

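The crop confirms it: the tray at top (366,182) is open with pale chips, and (428,193) has the lid and label. The station, cap and lens are clear in both views.

```bash
python3 - <<'E'
from h import *
import pickle
d=pickle.load(open("c0.pkl","rb")); T,S=d["top"],d["scene"]
f=lambda L,k,o:[((x+.5)/k-.5+o[0],(y+.5)/k-.5+o[1]) for x,y in L]
def two(name,t,s,z):
    A=np.array([atz(T,*p,z) for p in t]);B=np.array([atz(S,*p,z) for p in s])
    X,g=tri(T,np.mean(t,0),S,np.mean(s,0))
    print(name,"top",A.mean(0).round(1),"scene",B.mean(0).round(1),"tri",X.round(1),"gap",round(g,1))
    for n,Q in(("t",A),("s",B)):
        if len(Q)==4:
            e=np.roll(Q,-1,0)-Q; print("  ",n,"len",np.linalg.norm(e,axis=1).round(1),"yaw",np.degrees(np.arctan2(e[:,1],e[:,0])).round(1))
two("tray",f([(70,20),(142,28),(133,102),(60,95)],4,(341,167)),f([(75,115),(109,153),(63,181),(28,143)],4,(325,140)),12.5)
two("lid",f([(305,67),(380,67),(384,137),(309,143)],4,(341,167)),f([(212,40),(256,70),(220,99),(178,70)],4,(325,140)),13)
two("nest",f([(245,240),(352,250),(340,360),(230,347)],4,(165,105)),f([(620,175),(715,290),(570,388),(478,255)],8,(190,200)),14)
two("station",f([(80,212),(385,242),(366,382),(55,350)],4,(165,105)),f([(645,132),(775,292),(332,578),(217,398)],8,(190,200)),8)
two("cap",f([(95,268)],4,(165,105)),f([(323,370)],8,(190,200)),66)
two("ringtop",f([(102,87)],4,(165,105)),f([(152,152)],8,(190,200)),83)
two("tooth",f([(172,100)],4,(165,105)),f([(262,125)],8,(190,200)),60)
two("line",f([(131,103)],4,(165,105)),f([(215,132)],8,(190,200)),83)
o=observe();print(R.from_quat(o["ee_rot"]).as_matrix().round(3))
E
```

```text
tray top [ 413.2 -148.6   12.5] scene [ 411.1 -148.6   12.5] tri [ 413.  -149.4    9.8] gap 1.6
   t len [46.5 48.7 46.7 49.5] yaw [-97.3 171.2  83.6  -9.1]
   s len [48.9 48.7 48.8 50.2] yaw [171.   82.5  -7.2 -97.4]
lid top [ 383.4 -302.7   13. ] scene [ 381.5 -301.6   13. ] tri [ 383.7 -304.1    8.6] gap 0.9
   t len [48.  45.3 47.9 49.2] yaw [-90.8 179.8  93.8  -0. ]
   s len [49.7 46.8 47.1 47. ] yaw [-177.    89.7    3.4  -87.1]
nest top [424.3 179.3  14. ] scene [421.  179.4  14. ] tri [423.9 179.4   9.7] gap 2.5
   t len [69.  71.8 70.4 70.1] yaw [-96.3 174.6  82.3  -6.5]
   s len [65.1 66.8 70.  63.4] yaw [175.5  84.9  -7.4 -99.4]
station top [428.1 225.5   8. ] scene [427. 225.   8.] tri [428.6 226.5   4. ] gap 0.2
   t len [198.3  92.1 199.6  91.3] yaw [-96.6 172.9  83.2  -7.8]
   s len [ 90.8 196.9  90.5 194.6] yaw [174.7  83.4  -6.8 -96.5]
cap top [433.9 287.8  66. ] scene [433.  286.7  66. ] tri [433.2 287.1  66.8] gap 1.3
ringtop top [542.3 281.9  83. ] scene [541.2 283.2  83. ] tri [543.2 282.8  80.1] gap 0.2
tooth top [541.5 246.   60. ] scene [537.  242.5  60. ] tri [538.6 243.9  61.7] gap 5.3
line top [532.  264.1  83. ] scene [531.9 260.9  83. ] tri [529.5 262.   88.1] gap 1.7
[[ 0.92   0.393 -0.   ]
 [ 0.393 -0.92   0.001]
 [-0.    -0.001 -1.   ]]
```

carry_out([
  [[0.321,-0.326,0.13],[0,0,-59]],
  [[0.321,-0.326,0.13],[0,0,-59]],
  [[0.321,-0.326,0.13],[0,0,-59]],
  [[0.321,-0.326,0.13],[0,0,-59]],
  [[0.321,-0.326,0.13],[0,0,-59]],
  [[0.321,-0.326,0.13],[0,0,-59]],
  [[0.321,-0.326,0.13],[0,0,-59]],
  [[0.321,-0.326,0.13],[0,0,-59]],
  [[0.321,-0.326,0.13],[0,0,-59]],
  [[0.321,-0.326,0.13],[0,0,-59]],
  [[0.321,-0.326,0.13],[0,0,-59]],
  [[0.321,-0.326,0.13],[0,0,-59]],
], hand=0.78, squeeze=30)

```text
time_s: 1.3
position: [412.5, -148.7, 101.1]
ee_rot: [0.754, 0.657, -0.0, -0.0]
contact_force: [0.3, 0.1, -0.3]
grip_width: 0.778
grasp_force: 0.0
```

```bash
cat >> h.py <<'E'
def go(x,y,z,yaw):
    """tool-frame shift (m) and turn (deg) to TCP x,y,z with tool y at world angle yaw, pointing down"""
    o=observe(); M=R.from_quat(o["ee_rot"]).as_matrix(); p=np.array(o["position"])
    a=np.radians(yaw); Y=np.array([np.cos(a),np.sin(a),0]); Z=np.array([0,0,-1.]); G=np.c_[np.cross(Y,Z),Y,Z]
    print("at",p.round(1),"yaw",np.degrees(np.arctan2(M[1,1],M[0,1])).round(2),"t",o["time_s"],"F",np.round(o["contact_force"],1),"w",round(o["grip_width"],3),"g",round(o["grasp_force"],1),"q7",o["qpos"][[0,6]].round(2))
    print("shift",((M.T@(np.array([x,y,z])-p))/1000).round(4),"turn",np.degrees(R.from_matrix(M.T@G).as_rotvec()).round(2))
E
python3 -c "
from h import *
go(412.2,-148.8,30,-7.9)"
```

```text
at [ 412.5 -148.7  101.1] yaw -7.8 t 1.3 F [ 0.3  0.1 -0.3] w 0.778 g 0.0 q7 [ 0.47 -0.2 ]
shift [-0.0001 -0.0003  0.0711] turn [-0.04  0.    0.1 ]
```

carry_out([
  [[0,0,0.04],[0,0,0]],
  [[0,0,0.075],[0,0,0]],
  [[0,0,0.092],[0,0,0]],
  [[0,0,0.095],[0,0,0]],
  [[0,0,0.095],[0,0,0]],
  [[0,0,0.096],[0,0,0]],
  [[0,0,0.097],[0,0,0]],
  [[0,0,0.097],[0,0,0]],
])

```text
time_s: 2.1
position: [413.0, -149.2, 4.9]
ee_rot: [0.754, 0.657, 0.0, 0.0]
contact_force: [-0.2, -0.1, 0.7]
grip_width: 0.775
grasp_force: 0.0
```

```bash
python3 - <<'E'
from h import *
go(412.2,-148.8,3,-7.9)
a=shot("top")["pixels"][140:215,330:430,::-1]; b=shot("scene")["pixels"][135:210,300:400,::-1]
f=lambda x:cv2.resize(x,None,fx=4,fy=4,interpolation=cv2.INTER_CUBIC)
cv2.imwrite("pics/grasp.png",np.hstack([f(a),f(b)]))
E
```

```text
at [ 413.  -149.2    4.9] yaw -7.89 t 2.1 F [-0.2 -0.1  0.7] w 0.775 g 0.0 q7 [ 0.36 -0.32]
shift [ 0.0002 -0.0008  0.0019] turn [0.07 0.01 0.01]
```

View pics/grasp.png

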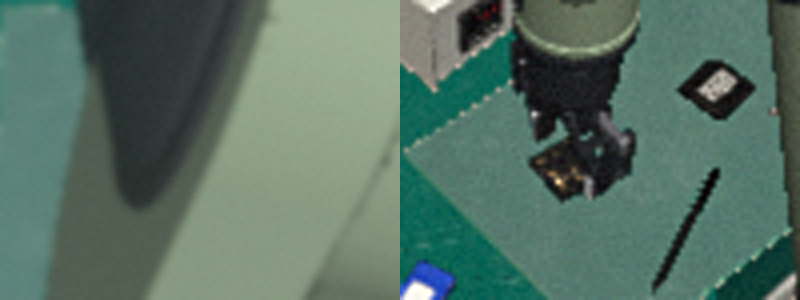

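carry_out([
  [[0,0,0.001],[0,0,0]],
  [[0,-0.001,0.002],[0,0,0]],
  [[0,-0.001,0.002],[0,0,0]],
])

```text
time_s: 2.5
position: [411.4, -148.6, 2.2]
ee_rot: [0.754, 0.657, -0.0, -0.0]
contact_force: [-0.8, 0.5, -0.9]
grip_width: 0.782
grasp_force: 0.0
```

carry_out([
  [[0,0,0],[0,0,0]],
  [[0,0,0],[0,0,0]],
  [[0,0,0],[0,0,0]],
  [[0,0,0],[0,0,0]],
  [[0,0,0],[0,0,0]],
  [[0,0,0],[0,0,0]],
  [[0,0,0],[0,0,0]],
], hand=0.4, squeeze=30)

```text
time_s: 3.2
position: [412.1, -148.8, 2.7]
ee_rot: [0.754, 0.657, 0.0, 0.0]
contact_force: [-0.0, 0.5, 12.0]
grip_width: 0.57
grasp_force: 36.2
```

carry_out([
  [[0,0,-0.003],[0,0,0]],
  [[0,0,-0.01],[0,0,0]],
  [[0,0,-0.025],[0,0,0]],
  [[0,0,-0.045],[0,0,0]],
  [[0,0,-0.06],[0,0,0]],
  [[0,0,-0.065],[0,0,0]],
  [[0,0,-0.065],[0,0,0]],
])

```text
time_s: 3.9
position: [411.9, -149.0, 67.9]
ee_rot: [0.754, 0.657, 0.0, 0.001]
contact_force: [-0.3, 0.1, 0.4]
grip_width: 0.577
grasp_force: 31.7
```

```bash
python3 - <<'E'
from h import *
go(422,179,70,-6.7)
a=shot("top")["pixels"][140:215,330:430,::-1]; b=shot("scene")["pixels"][125:200,300:400,::-1]
f=lambda x:cv2.resize(x,None,fx=4,fy=4,interpolation=cv2.INTER_CUBIC)
cv2.imwrite("pics/lift.png",np.hstack([f(a),f(b)]))
E
```

```text
at [ 411.9 -149.    67.9] yaw -7.89 t 3.9 F [-0.3  0.1  0.4] w 0.577 g 31.7 q7 [ 0.44 -0.25]
shift [ 0.3262 -0.035  -0.0023] turn [ 0.07  0.01 -1.19]
```

View pics/lift.png

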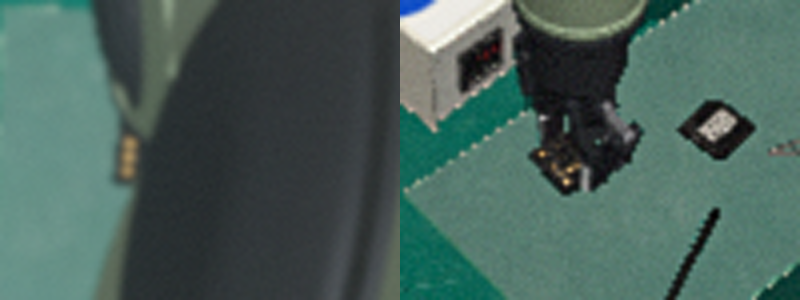

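carry_out([
  [[0.015,-0.002,-0.002],[0,0,0]],
  [[0.045,-0.005,-0.002],[0,0,0]],
  [[0.08,-0.009,-0.002],[0,0,-0.3]],
  [[0.115,-0.012,-0.002],[0,0,-0.5]],
  [[0.15,-0.016,-0.002],[0,0,-0.7]],
  [[0.185,-0.02,-0.002],[0,0,-0.9]],
  [[0.22,-0.024,-0.002],[0,0,-1.1]],
  [[0.255,-0.027,-0.002],[0,0,-1.2]],
  [[0.285,-0.031,-0.002],[0,0,-1.2]],
  [[0.31,-0.033,-0.002],[0,0,-1.2]],
  [[0.326,-0.035,-0.002],[0,0,-1.2]],
  [[0.326,-0.035,-0.002],[0,0,-1.2]],
])

```text
time_s: 5.2
position: [421.1, 181.3, 68.5]
ee_rot: [0.746, 0.666, -0.0, -0.0]
contact_force: [0.4, -0.5, 0.1]
grip_width: 0.57
grasp_force: 31.7
```

```bash
python3 - <<'E'
from h import *
go(422,179,20,-6.7)
c=shot("top"); d=shot("scene")
import pickle; pickle.dump((c,d),open("c1.pkl","wb"))
a=c["pixels"][145:220,190:290,::-1]; b=d["pixels"][185:260,220:320,::-1]
f=lambda x:cv2.resize(x,None,fx=4,fy=4,interpolation=cv2.INTER_CUBIC)
cv2.imwrite("pics/over.png",np.hstack([f(a),f(b)]))
E
```

```text
at [421.1 181.3  68.5] yaw -6.48 t 5.2 F [ 0.4 -0.5  0.1] w 0.57 g 31.7 q7 [-0.33 -0.93]
shift [-0.0022  0.0012  0.0485] turn [-0.05 -0.02  0.22]
```

View pics/over.png

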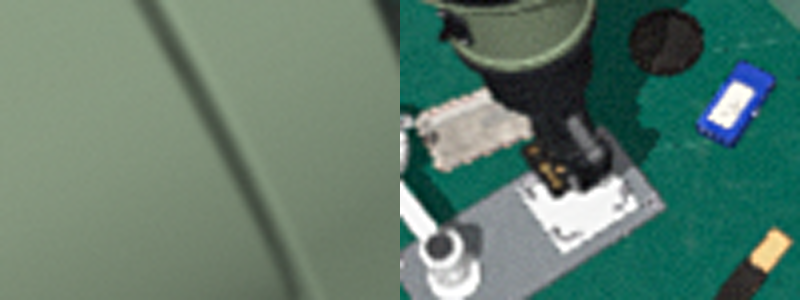

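carry_out([
  [[-0.001,0.001,0.01],[0,0,0.1]],
  [[-0.002,0.001,0.025],[0,0,0.2]],
  [[-0.002,0.001,0.037],[0,0,0.2]],
  [[-0.002,0.001,0.042],[0,0,0.2]],
  [[-0.002,0.001,0.044],[0,0,0.2]],
  [[-0.002,0.001,0.044],[0,0,0.2]],
])

```text
time_s: 5.9
position: [422.3, 176.8, 25.2]
ee_rot: [0.748, 0.663, -0.0, -0.0]
contact_force: [0.7, 0.5, -1.5]
grip_width: 0.577
grasp_force: 31.7
```

```bash
python3 - <<'E'
from h import *
go(422,179,11,-6.7)
d=shot("scene")
import pickle; pickle.dump(d,open("c2.pkl","wb"))
b=d["pixels"][205:265,240:300,::-1]
a=np.radians(-6.7)
b=cv2.resize(b,None,fx=10,fy=10,interpolation=cv2.INTER_CUBIC)
def dr(q,z,hf,yaw,col):
    a=np.radians(yaw)
    for i,j in((-1,-1),(-1,1),(1,1),(1,-1)):
        X=[q[0]+hf*(i*np.cos(a)-j*np.sin(a)),q[1]+hf*(i*np.sin(a)+j*np.cos(a)),z]
        p=((proj(d,X)-[240,205]+.5)*10).astype(int); cv2.circle(b,tuple(int(v) for v in p),4,col,-1)
p=observe()["position"]
dr((422,179),14,34,-6.7,(0,0,255)); dr(p[:2],p[2]+10.8,25,-6.7,(0,255,255))
cv2.imwrite("pics/low.png",b)
E
```

```text
at [422.3 176.8  25.2] yaw -6.87 t 5.9 F [ 0.7  0.5 -1.5] w 0.577 g 31.7 q7 [-0.37 -0.96]
shift [ 0.0021 -0.0005  0.0142] turn [-0.02  0.01 -0.17]
```

View pics/low.png

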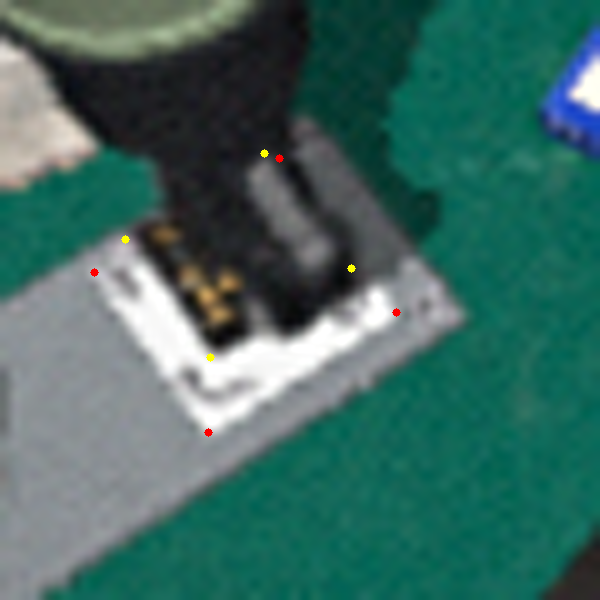

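```bash
python3 - <<'E'
from h import *
import pickle
d=pickle.load(open("c2.pkl","rb")); g=d["pixels"].astype(np.float32).mean(2)
a=np.radians(-6.7); ex=np.array([np.cos(a),np.sin(a),0]); ey=np.array([-np.sin(a),np.cos(a),0]); N=np.array([422,179,0.])
def prof(off,ax,other,z,r):
    out=[]
    for s in r:
        p=proj(d,N+ax*s+other*off+[0,0,z]); out.append(int(cv2.remap(g,np.float32([[p[0]]]),np.float32([[p[1]]]),cv2.INTER_LINEAR)[0,0]))
    return out
print("y-axis profile z=28 s=10..40 step2"); 
for o in(-20,-14,-8,-2,4,10,16): print(o,prof(o,ey,ex,28,range(10,42,2)))
print("x-axis z=28, s=-40..-10")
for o in(14,17,20,23): print(o,prof(o,ex,ey,28,range(-40,-8,2)))
print("pad edge z=14 y s=24..44")
for o in(-26,-15,0,10): print(o,prof(o,ey,ex,14,range(24,46,2)))
print("pad edge x s=-44..-24")
for o in(30,0,-10,-20,-28): print(o,prof(o,ex,ey,14,range(-44,-22,2)))
E
```

```text
y-axis profile z=28 s=10..40 step2
-20 [71, 89, 93, 91, 119, 157, 210, 241, 234, 191, 166, 164, 195, 178, 142, 142]
-14 [35, 32, 34, 32, 38, 89, 173, 236, 247, 248, 246, 247, 244, 207, 163, 150]
-8 [82, 110, 108, 67, 75, 117, 193, 249, 251, 248, 247, 246, 235, 192, 142, 140]
-2 [107, 126, 95, 41, 54, 112, 191, 241, 248, 248, 248, 246, 241, 204, 158, 143]
4 [80, 103, 99, 75, 80, 138, 208, 253, 251, 248, 249, 248, 241, 205, 159, 146]
10 [66, 81, 73, 45, 68, 126, 203, 244, 242, 223, 209, 229, 234, 202, 147, 140]
16 [53, 61, 45, 32, 59, 120, 194, 243, 210, 165, 149, 176, 201, 189, 159, 144]
x-axis z=28, s=-40..-10
14 [232, 237, 228, 232, 237, 242, 248, 252, 230, 165, 93, 42, 18, 34, 65, 102]
17 [225, 222, 198, 197, 216, 235, 246, 251, 234, 179, 98, 47, 32, 29, 56, 68]
20 [222, 225, 203, 178, 184, 222, 246, 252, 242, 203, 157, 114, 97, 89, 90, 117]
23 [241, 236, 205, 183, 189, 217, 239, 252, 253, 247, 228, 224, 207, 209, 216, 220]
pad edge z=14 y s=24..44
-26 [175, 180, 200, 225, 233, 220, 172, 144, 140, 142, 144]
-15 [234, 175, 136, 160, 184, 183, 160, 143, 143, 144, 145]
0 [250, 248, 247, 247, 239, 200, 142, 139, 141, 146, 145]
10 [251, 248, 248, 248, 241, 214, 169, 143, 143, 145, 146]
pad edge x s=-44..-24
30 [148, 147, 146, 151, 183, 223, 248, 253, 238, 225, 205]
0 [144, 142, 138, 148, 180, 218, 242, 250, 249, 245, 227]
-10 [146, 145, 138, 135, 164, 212, 240, 251, 252, 250, 195]
-20 [149, 147, 143, 145, 176, 220, 236, 211, 182, 153, 131]
-28 [151, 149, 145, 156, 191, 230, 249, 249, 227, 191, 164]
```

```bash
cat >> h.py <<'E'
def mean(n=6):
    L=[]
    for _ in range(n): vision.camera("scene"); L.append(observe()["position"])
    L=np.array(L); print("mean",L.mean(0).round(2),"sd",L.std(0).round(2)); return L.mean(0)
E
python3 -c "
from h import *
mean(8); go(422,179,11,-6.7)"
```

```text
mean [422.55 176.98  25.59] sd [0.05 0.02 0.08]
at [422.4 177.   25.4] yaw -6.86 t 6.35 F [-0.2 -0.4  0.4] w 0.576 g 31.7 q7 [-0.37 -0.96]
shift [ 0.002  -0.0007  0.0144] turn [ 0.01 -0.01 -0.16]
```

carry_out([
  [[0.0015,-0.0007,0],[0,0,-0.1]],
  [[0.0025,-0.0007,0.001],[0,0,-0.2]],
  [[0.0025,-0.0007,0.004],[0,0,-0.2]],
  [[0.0025,-0.0007,0.007],[0,0,-0.2]],
  [[0.0025,-0.0007,0.009],[0,0,-0.2]],
  [[0.0025,-0.0007,0.01],[0,0,-0.2]],
  [[0.0025,-0.0007,0.01],[0,0,-0.2]],
])

```text
time_s: 7.05
position: [421.9, 179.4, 15.1]
ee_rot: [0.747, 0.665, -0.0, -0.0]
contact_force: [-0.0, -0.3, 0.5]
grip_width: 0.577
grasp_force: 31.7
```

```bash
python3 -c "
from h import *
mean(3); go(421.8,179.4,11,-6.7)"
```

```text
mean [421.97 179.47  15.31] sd [0.03 0.02 0.04]
at [422.  179.5  15.4] yaw -6.67 t 7.2 F [ 0.3  1.  -1. ] w 0.576 g 31.7 q7 [-0.38 -0.97]
shift [-0.0001 -0.0002  0.0044] turn [ 0.   -0.    0.03]
```

No contact at tray underside about z 18 (4 mm over the floor, inside the stops). I'll lower it the rest of the way.

carry_out([
  [[0,0,0.001],[0,0,0]],
  [[0,0,0.002],[0,0,0]],
  [[0,0,0.003],[0,0,0]],
  [[0,0,0.0035],[0,0,0]],
  [[0,0,0.004],[0,0,0]],
  [[0,0,0.004],[0,0,0]],
])

```text
time_s: 7.8
position: [422.0, 179.5, 11.3]
ee_rot: [0.747, 0.665, 0.0, 0.0]
contact_force: [-0.9, -0.6, 0.0]
grip_width: 0.573
grasp_force: 32.0
```

carry_out([
  [[0,0,0.0005],[0,0,0]],
  [[0,0,0.001],[0,0,0]],
  [[0,0,0.001],[0,0,0]],
])

```text
time_s: 8.1
position: [422.0, 179.5, 11.1]
ee_rot: [0.747, 0.665, 0.0, 0.0]
contact_force: [-6.9, -2.2, 30.5]
grip_width: 0.575
grasp_force: 48.7
```

carry_out([
  [[0,0,-0.0007],[0,0,0]],
  [[0,0,-0.0007],[0,0,0]],
])

```text
time_s: 8.3
position: [422.1, 179.6, 11.2]
ee_rot: [0.747, 0.665, 0.0, 0.0]
contact_force: [-2.5, -0.6, 13.0]
grip_width: 0.573
grasp_force: 39.1
```

carry_out([
  [[0,0,-0.0007],[0,0,0]],
  [[0,0,-0.0007],[0,0,0]],
  [[0,0,-0.0007],[0,0,0]],
  [[0,0,-0.0007],[0,0,0]],
  [[0,0,-0.005],[0,0,0]],
  [[0,0,-0.02],[0,0,0]],
  [[0,0,-0.05],[0,0,0]],
  [[0,0,-0.09],[0,0,0]],
  [[0,0,-0.13],[0,0,0]],
  [[0,0,-0.13],[0,0,0]],
], hand=0.75)

```text
time_s: 9.3
position: [423.8, 180.3, 145.4]
ee_rot: [0.747, 0.665, 0.003, 0.001]
contact_force: [0.9, -0.5, -0.0]
grip_width: 0.749
grasp_force: 0.0
```

carry_out([
  [[0.116,0.107,-0.02],[0,0,0]],
  [[0.116,0.107,-0.02],[0,0,0]],
  [[0.116,0.107,-0.02],[0,0,0]],
  [[0.116,0.107,-0.02],[0,0,0]],
  [[0.116,0.107,-0.02],[0,0,0]],
  [[0.116,0.107,-0.02],[0,0,0]],
])

```text
time_s: 9.9
position: [540.8, 281.4, 160.4]
ee_rot: [0.747, 0.665, -0.001, -0.0]
contact_force: [-0.4, -0.9, 0.1]
grip_width: 0.751
grasp_force: 0.0
```

```bash
python3 - <<'E'
from h import *
import pickle
go(542.5,282.5,63,-6.7)
c=shot("top"); s=shot("scene"); d=pickle.load(open("c0.pkl","rb"))
def cr(c,u,v,w,h,k): return cv2.resize(c["pixels"][v:v+h,u:u+w,::-1],None,fx=k,fy=k,interpolation=cv2.INTER_CUBIC)
im=np.zeros((600,800,3),np.uint8)
im[:300,:400]=cr(s,235,200,80,60,5)[:300,:400]
im[300:,:400]=cr(c,200,145,80,60,5)
im[:300,400:]=cr(d["top"],174,108,40,30,10)
im[300:,400:]=cr(d["scene"],195,207,40,30,10)
cv2.imwrite("pics/n9.png",im)
E
```

```text
at [540.8 281.4 160.4] yaw -6.67 t 9.9 F [-0.4 -0.9  0.1] w 0.751 g 0.0 q7 [-0.36 -0.88]
shift [0.0014 0.0017 0.0974] turn [-0.06  0.07  0.03]
```

View pics/n9.png

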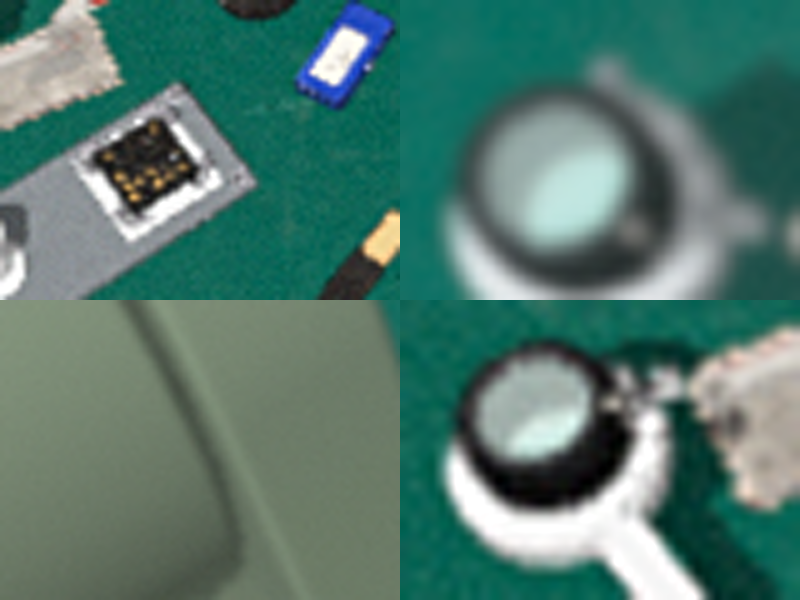

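The tray sits flat and parallel inside the stops, at composite (145,165). The faint line spot is at top crop (233,232) and scene crop (212,103).

```bash
python3 - <<'E'
from h import *
import pickle
d=pickle.load(open("c0.pkl","rb")); T,S=d["top"],d["scene"]
g=lambda x,y,o:((x+.5)/10-.5+o[0],(y+.5)/10-.5+o[1])
for n,c,L,To,o in(("top",T,(233,232),(355,220),(174,108)),("scene",S,(212,103),(275,80),(195,207))):
    l=atz(c,*g(*L,o),83); t=atz(c,*g(*To,o),60)
    # ring outline: dark mask fit compared with predicted circle top
    cap=[433.9,287.8] if n=="top" else [433,286.7]
    for th in (90,92,94,96,98):
        a=np.radians(-96.7+th); C=np.array(cap)+110*np.array([np.cos(a),np.sin(a)])
        pc=(proj(c,[*C,83])-o+.5)*10-.5
        la=np.degrees(np.arctan2(*(l[:2]-C)[::-1])); ta=np.degrees(np.arctan2(*(t[:2]-C)[::-1]))
        print(n,th,"C",C.round(1),"crop px",pc.round(),"line ang",la.round(1),"r",np.hypot(*(l[:2]-C)).round(1),"tooth ang",ta.round(1),"r",np.hypot(*(t[:2]-C)).round(1),"expect tooth",-186.7+th, "r0",round(la-(-186.7+th),1))
# dark pixel outline for scene: silhouette circle z83 vs predicted
E
```

```text
top 90 C [543.1 275. ] crop px [195. 185.] line ang -141.5 r 15.5 tooth ang -92.6 r 32.5 expect tooth -96.69999999999999 r0 -44.8
top 92 C [543.5 278.8] crop px [179. 183.] line ang -132.9 r 18.3 tooth ang -92.9 r 36.3 expect tooth -94.69999999999999 r0 -38.2
top 94 C [543.8 282.6] crop px [163. 182.] line ang -126.4 r 21.5 tooth ang -93.0 r 40.2 expect tooth -92.69999999999999 r0 -33.7
top 96 C [543.9 286.5] crop px [147. 182.] line ang -121.3 r 24.7 tooth ang -92.9 r 44.0 expect tooth -90.69999999999999 r0 -30.6
top 98 C [543.9 290.3] crop px [131. 182.] line ang -117.2 r 28.1 tooth ang -92.6 r 47.8 expect tooth -88.69999999999999 r0 -28.5
scene 90 C [542.2 273.9] crop px [164.  99.] line ang -138.3 r 14.9 tooth ang -95.0 r 32.2 expect tooth -96.69999999999999 r0 -41.6
scene 92 C [542.6 277.7] crop px [153. 106.] line ang -130.0 r 17.9 tooth ang -95.1 r 36.1 expect tooth -94.69999999999999 r0 -35.3
scene 94 C [542.9 281.5] crop px [142. 113.] line ang -123.8 r 21.2 tooth ang -95.0 r 39.9 expect tooth -92.69999999999999 r0 -31.1
scene 96 C [543.  285.4] crop px [131. 121.] line ang -119.1 r 24.5 tooth ang -94.7 r 43.8 expect tooth -90.69999999999999 r0 -28.4
scene 98 C [543.  289.2] crop px [120. 129.] line ang -115.2 r 27.9 tooth ang -94.3 r 47.6 expect tooth -88.69999999999999 r0 -26.5
```

carry_out([
  [[0.001,0.0025,0.02],[0,0,0]],
  [[0.001,0.0025,0.06],[0,0,0]],
  [[0.001,0.0025,0.085],[0,0,0]],
  [[0.001,0.0025,0.094],[0,0,0]],
  [[0.001,0.0025,0.097],[0,0,0]],
  [[0.001,0.0025,0.097],[0,0,0]],
])

```text
time_s: 10.6
position: [544.6, 283.0, 64.9]
ee_rot: [0.747, 0.665, 0.0, 0.0]
contact_force: [0.4, 0.4, -0.6]
grip_width: 0.751
grasp_force: 0.0
```

```bash
python3 -c "
from h import *
mean(2);go(543.3,282.1,63,-6.7)"
```

```text
mean [544.86 283.19  65.33] sd [0.06 0.03 0.05]
at [544.9 283.2  65.4] yaw -6.68 t 10.7 F [ 0.2 -0.2 -0.2] w 0.747 g 0.0 q7 [-0.39 -0.93]
shift [-0.0013 -0.0015  0.0024] turn [ 0.09 -0.06  0.02]
```

carry_out([
  [[-0.001,-0.0015,0.002],[0,0,0]],
  [[-0.001,-0.0015,0.002],[0,0,0]],
])

```text
time_s: 10.9
position: [542.7, 282.1, 62.4]
ee_rot: [0.747, 0.665, 0.0, 0.0]
contact_force: [-0.3, 0.0, -0.3]
grip_width: 0.748
grasp_force: 0.0
```

carry_out([
  [[0,0,0],[0,0,0]],
  [[0,0,0],[0,0,0]],
  [[0,0,0],[0,0,0]],
  [[0,0,0],[0,0,0]],
  [[0,0,0],[0,0,0]],
  [[0,0,0],[0,0,0]],
], hand=0.4, squeeze=25)

```text
time_s: 11.5
position: [543.2, 282.2, 62.5]
ee_rot: [0.747, 0.665, 0.0, 0.0]
contact_force: [0.2, -1.3, 5.0]
grip_width: 0.574
grasp_force: 25.4
```

```bash
python3 - <<'E'
from h import *
mean(3);go(543.3,282.1,63,-6.7)
# arc plan in current tool axes
o=observe(); M=R.from_quat(o["ee_rot"]).as_matrix(); p=np.array(o["position"]); pv=np.array([433.5,287.2])
v=p[:2]-pv; print("radius",np.hypot(*v),"ang",np.degrees(np.arctan2(v[1],v[0])))
for k in range(1,21):
    th=-5*k; a=np.radians(th); w=pv+np.array([[np.cos(a),-np.sin(a)],[np.sin(a),np.cos(a)]])@v
    s=M.T@np.array([*(w-p[:2]),0])/1000; print(k,th,s.round(4)[:2],w.round(1))
E
```

```text
mean [543.2  282.22  62.55] sd [0.03 0.01 0.01]
at [543.2 282.2  62.5] yaw -6.67 t 11.65 F [ 0.6 -1.6  5.6] w 0.575 g 25.4 q7 [-0.39 -0.93]
shift [-0.0001  0.0001 -0.0005] turn [ 0.06 -0.02  0.03]
radius 109.84084708931258 ang -2.601938065019774
1 -5 [-0.0096  0.0003] [542.4 272.7]
2 -10 [-0.0191 -0.0003] [540.7 263.2]
3 -15 [-0.0286 -0.0017] [538.2 254. ]
4 -20 [-0.0379 -0.0039] [534.9 245. ]
5 -25 [-0.047 -0.007] [530.8 236.3]
6 -30 [-0.0558 -0.0108] [526. 228.]
7 -35 [-0.0643 -0.0153] [520.5 220.2]
8 -40 [-0.0723 -0.0206] [514.4 212.8]
9 -45 [-0.0798 -0.0266] [507.6 206.1]
10 -50 [-0.0867 -0.0332] [500.2 199.9]
11 -55 [-0.0931 -0.0403] [492.4 194.5]
12 -60 [-0.0988 -0.048 ] [484.  189.7]
13 -65 [-0.1038 -0.0562] [475.4 185.6]
14 -70 [-0.1081 -0.0648] [466.3 182.4]
15 -75 [-0.1116 -0.0737] [457.1 179.9]
16 -80 [-0.1143 -0.0829] [447.6 178.3]
17 -85 [-0.1163 -0.0922] [438.1 177.5]
18 -90 [-0.1174 -0.1018] [428.5 177.5]
19 -95 [-0.1176 -0.1113] [419.  178.3]
20 -100 [-0.1171 -0.1209] [409.5 180. ]
```

carry_out([
  [[-0.0048,0.0002,-0.001],[0,0,1.6]],
  [[-0.0143,0,-0.001],[0,0,4.9]],
  [[-0.0239,-0.001,-0.001],[0,0,8.2]],
  [[-0.0333,-0.0028,-0.001],[0,0,11.5]],
  [[-0.0425,-0.0054,-0.001],[0,0,14.8]],
  [[-0.0514,-0.0089,-0.001],[0,0,18.1]],
  [[-0.06,-0.013,-0.001],[0,0,21.4]],
  [[-0.0683,-0.018,-0.001],[0,0,24.7]],
  [[-0.0761,-0.0236,-0.001],[0,0,28]],
  [[-0.0833,-0.0299,-0.001],[0,0,31.3]],
  [[-0.0867,-0.0332,-0.001],[0,0,32.9]],
  [[-0.0867,-0.0332,-0.001],[0,0,32.9]],
])

```text
time_s: 12.85
position: [498.1, 200.3, 62.7]
ee_rot: [0.905, 0.425, -0.001, -0.001]
contact_force: [-5.5, 4.5, -4.3]
grip_width: 0.57
grasp_force: 29.8
```

```bash
python3 - <<'E'
from h import *
mean(2); go(500.2,199.9,62.5,-39.6)
o=observe(); M=R.from_quat(o["ee_rot"]).as_matrix(); p=np.array(o["position"]); pv=np.array([433.5,287.2])
v=p[:2]-pv; A=np.degrees(np.arctan2(v[1],v[0])); print("radius",np.hypot(*v),"ang",A)
for T in list(range(-55,-96,-5))+[-96.9,-98,-99]:
    t=np.radians(T); w=pv+109.8*np.array([np.cos(t),np.sin(t)])
    print(T,(M.T@np.array([*(w-p[:2]),0])/1000).round(4)[:2])
E
```

```text
mean [498.19 200.37  62.69] sd [0.03 0.   0.  ]
at [498.2 200.4  62.7] yaw -39.57 t 12.95 F [-5.5  5.2 -2.7] w 0.572 g 30.0 q7 [-0.4  -1.31]
shift [0.0009 0.0018 0.0002] turn [-0.1   0.08  0.03]
radius 108.29833623449842 ang -53.2982891350829
-55 [-0.0035  0.0006]
-60 [-0.0126 -0.0023]
-65 [-0.0214 -0.006 ]
-70 [-0.0299 -0.0105]
-75 [-0.038  -0.0157]
-80 [-0.0455 -0.0216]
-85 [-0.0525 -0.0282]
-90 [-0.0589 -0.0353]
-95 [-0.0647 -0.0429]
-96.9 [-0.0667 -0.0459]
-98 [-0.0678 -0.0477]
-99 [-0.0688 -0.0494]
```

```bash
python3 - <<'E'
from h import *
o=observe(); M=R.from_quat(o["ee_rot"]).as_matrix(); p=np.array(o["position"]); pv=np.array([433.3,288.7])
v=p[:2]-pv; A=np.degrees(np.arctan2(v[1],v[0])); print("radius",np.hypot(*v),"ang",A)
for T in list(range(-57,-96,-4))+[-96.7,-98,-99]:
    t=np.radians(T); w=pv+109.8*np.array([np.cos(t),np.sin(t)])
    print(T,(M.T@np.array([*(w-p[:2]),0])/1000).round(4)[:2],w.round(1))
E
```

```text
radius 109.62297432055371 ang -53.68303517191699
-57 [-0.0062 -0.0016] [493.1 196.6]
-61 [-0.0134 -0.0041] [486.5 192.7]
-65 [-0.0204 -0.0072] [479.7 189.2]
-69 [-0.0272 -0.0107] [472.6 186.2]
-73 [-0.0338 -0.0147] [465.4 183.7]
-77 [-0.04   -0.0191] [458.  181.7]
-81 [-0.0459 -0.024 ] [450.5 180.3]
-85 [-0.0515 -0.0293] [442.9 179.3]
-89 [-0.0567 -0.0349] [435.2 178.9]
-93 [-0.0615 -0.0409] [427.6 179.1]
-96.7 [-0.0655 -0.0467] [420.5 179.6]
-98 [-0.0668 -0.0488] [418. 180.]
-99 [-0.0678 -0.0505] [416.1 180.3]
```

carry_out([
  [[-0.007,-0.0034,0],[0,0,2.2]],
  [[-0.0143,-0.0059,0],[0,0,4.9]],
  [[-0.0213,-0.009,0],[0,0,7.6]],
  [[-0.0281,-0.0125,0],[0,0,10.3]],
  [[-0.0347,-0.0165,0],[0,0,13]],
  [[-0.0409,-0.0209,0],[0,0,15.7]],
  [[-0.0468,-0.0258,0],[0,0,18.4]],
  [[-0.0524,-0.0311,0],[0,0,21.1]],
  [[-0.0576,-0.0367,0],[0,0,23.8]],
  [[-0.0624,-0.0427,0],[0,0,26.5]],
  [[-0.0624,-0.0427,0],[0,0,26.5]],
])

```text
time_s: 14.05
position: [425.9, 179.4, 62.8]
ee_rot: [0.978, 0.207, -0.0, -0.0]
contact_force: [-1.8, 3.9, -12.3]
grip_width: 0.572
grasp_force: 29.4
```

```bash
python3 - <<'E'
from h import *
mean(2); go(420,179.8,62.5,-69)
E
```

```text
mean [426.33 179.34  62.79] sd [0.12 0.03 0.  ]
at [426.5 179.3  62.8] yaw -66.03 t 14.15 F [ -2.    4.8 -11.7] w 0.569 g 29.3 q7 [-0.52 -1.68]
shift [-0.0057 -0.0031  0.0003] turn [-0.02  0.04  2.97]
```

carry_out([
  [[-0.0018,-0.0009,0.0005],[0,0,0.8]],
  [[-0.0036,-0.0018,0.001],[0,0,1.6]],
  [[-0.0054,-0.0027,0.001],[0,0,2.3]],
  [[-0.0072,-0.0036,0.001],[0,0,3]],
  [[-0.0072,-0.0036,0.001],[0,0,3]],
])

```text
time_s: 14.65
position: [419.6, 180.0, 62.5]
ee_rot: [0.983, 0.181, 0.001, -0.0]
contact_force: [-0.3, 5.9, 5.1]
grip_width: 0.57
grasp_force: 30.8
```

```bash
python3 - <<'E'
from h import *
mean(2); go(415,180,62.5,-69)
E
```

```text
mean [419.6  179.95  62.52] sd [0.   0.01 0.  ]
at [419.6 179.9  62.5] yaw -69.1 t 14.75 F [0.2 4.4 6.7] w 0.572 g 30.9 q7 [-0.54 -1.72]
shift [-0.0043 -0.0017  0.    ] turn [-0.03 -0.1  -0.1 ]
```

carry_out([
  [[-0.0014,-0.0005,0],[0,0,0]],
  [[-0.0028,-0.001,0],[0,0,0]],
  [[-0.0028,-0.001,0],[0,0,0]],
  [[-0.0028,-0.001,0],[0,0,0]],
])

```text
time_s: 15.15
position: [418.1, 180.1, 62.6]
ee_rot: [0.983, 0.181, 0.002, -0.001]
contact_force: [9.4, 5.5, -1.6]
grip_width: 0.575
grasp_force: 30.0
```

carry_out([
  [[-0.001,-0.0004,0],[0,0,0]],
  [[-0.001,-0.0004,0],[0,0,0]],
])

```text
time_s: 15.35
position: [417.9, 180.1, 62.7]
ee_rot: [0.983, 0.181, 0.003, -0.001]
contact_force: [15.7, 4.2, -8.0]
grip_width: 0.576
grasp_force: 29.6
```

carry_out([
  [[0.002,0.001,0],[0,0,0]],
  [[0.002,0.001,0],[0,0,0]],
  [[0.002,0.001,0],[0,0,0]],
  [[0.002,0.001,0],[0,0,0]],
  [[0.002,0.001,-0.02],[0,0,0]],
  [[0.002,0.001,-0.06],[0,0,0]],
  [[0.1,0.001,-0.1],[0,0,0]],
  [[0.1,0,-0.13],[0,0,0]],
  [[0.15,0,-0.15],[0,0,0]],
  [[0.15,0,-0.15],[0,0,0]],
  [[0.15,0,-0.15],[0,0,0]],
], hand=0.75)

```text
time_s: 16.45
position: [557.5, 233.9, 213.3]
ee_rot: [0.983, 0.182, 0.001, -0.0]
contact_force: [-0.9, -0.1, -0.6]
grip_width: 0.751
grasp_force: 0.0
```

```bash
python3 - <<'E'
from h import *
import pickle
go(420,180,62.5,-69)
s=shot("scene"); c=shot("top"); pickle.dump((c,s),open("c3.pkl","wb"))
def cr(c,u,v,w,h,k): return cv2.resize(c["pixels"][v:v+h,u:u+w,::-1],None,fx=k,fy=k,interpolation=cv2.INTER_CUBIC)
im=np.zeros((600,800,3),np.uint8)
im[:,:400]=cr(s,243,198,40,60,10)
im[:300,400:]=cr(c,210,150,60,45,20/3)[:300,:400]
im[300:,400:]=cr(s,190,170,160,120,2.5)
cv2.imwrite("pics/n10.png",im)
E
```

```text
at [557.5 233.9 213.3] yaw -69.08 t 16.45 F [-0.9 -0.1 -0.6] w 0.751 g 0.0 q7 [-0.52 -1.68]
shift [-0.1481  0.0013  0.1503] turn [-0.02 -0.17 -0.08]
```

View pics/n10.png

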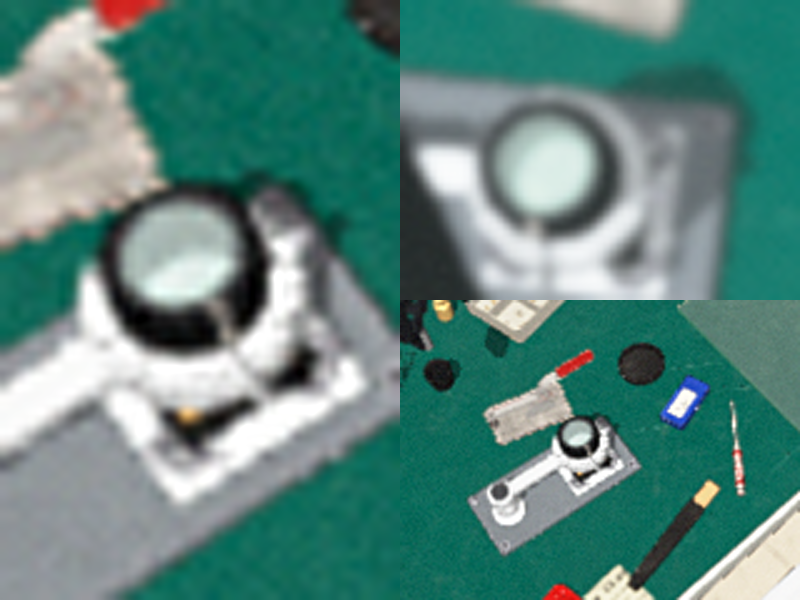

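```bash
python3 - <<'E'
from h import *
import pickle
c,s=pickle.load(open("c3.pkl","rb"))
g=lambda x,y,k,o:((x+.5)/k-.5+o[0],(y+.5)/k-.5+o[1])
for n,cam,b in(("top",c,(1.5,0)),("scene",s,(-.8,-.5))):
    im=cam["pixels"].astype(np.float32).mean(2)
    for ox in((0,0),(0,2),(0,-2)):
        C=np.array([418.7+b[0]+ox[0],180+b[1]+ox[1]]); A=np.arange(140,212,4)
        def pr(r,z):
            P=np.array([proj(cam,[C[0]+r*np.cos(a),C[1]+r*np.sin(a),z]) for a in np.radians(A)],np.float32)
            return cv2.remap(im,P[:,:1].copy(),P[:,1:].copy(),cv2.INTER_LINEAR).ravel().astype(int)
        if ox==(0,0):
            print(n,"angles",A.tolist())
            for r in(21,23,25): print(" ring r",r,pr(r,83).tolist())
            print("  side z75",pr(25,75).tolist())
            for r in(34,37,40): print(" tooth r",r,pr(r,60).tolist())
    C=np.array([418.7+b[0],180+b[1]])
    L,t=((137,230),(142,268)) if n=="top" else ((222,315),(258,378))
    k,o=(20/3,(210,150)) if n=="top" else (10,(243,198))
    for z,q in((83,L),(60,t)):
        w=atz(cam,*g(*q,k,o),z)[:2]-C; print(n,"read",z,np.degrees(np.arctan2(w[1],w[0])).round(1)%360,np.hypot(*w).round(1))
E
```

```text
top angles [140, 144, 148, 152, 156, 160, 164, 168, 172, 176, 180, 184, 188, 192, 196, 200, 204, 208]
 ring r 21 [115, 107, 110, 104, 112, 126, 147, 156, 154, 134, 110, 87, 75, 69, 68, 65, 63, 65]
 ring r 23 [165, 161, 150, 148, 145, 152, 167, 177, 172, 152, 125, 104, 92, 84, 76, 73, 72, 69]
 ring r 25 [214, 208, 202, 195, 188, 191, 197, 202, 195, 177, 154, 139, 134, 129, 126, 117, 108, 99]
  side z75 [209, 205, 201, 201, 206, 210, 216, 210, 197, 179, 176, 181, 184, 184, 177, 170, 164, 161]
 tooth r 34 [175, 182, 183, 184, 187, 193, 207, 207, 191, 190, 213, 230, 235, 236, 235, 235, 227, 200]
 tooth r 37 [182, 190, 185, 182, 188, 201, 216, 216, 196, 195, 220, 237, 241, 243, 244, 245, 235, 204]
 tooth r 40 [199, 218, 218, 206, 202, 202, 204, 199, 187, 182, 197, 215, 226, 234, 240, 245, 241, 215]
top read 83 173.8 22.1
top read 60 170.1 31.8
scene angles [140, 144, 148, 152, 156, 160, 164, 168, 172, 176, 180, 184, 188, 192, 196, 200, 204, 208]
 ring r 21 [25, 20, 15, 15, 17, 38, 65, 89, 99, 82, 56, 32, 24, 18, 14, 12, 10, 6]
 ring r 23 [16, 15, 13, 11, 15, 32, 59, 95, 97, 67, 40, 22, 14, 13, 9, 3, 13, 25]
 ring r 25 [16, 16, 16, 14, 17, 31, 80, 123, 85, 51, 33, 5, 21, 18, 21, 42, 53, 69]
  side z75 [96, 100, 104, 102, 99, 97, 117, 137, 135, 137, 118, 115, 116, 124, 141, 150, 138, 156]
 tooth r 34 [210, 202, 178, 168, 173, 190, 177, 187, 172, 136, 119, 131, 134, 121, 108, 103, 124, 148]
 tooth r 37 [153, 116, 94, 85, 80, 72, 97, 163, 160, 107, 66, 45, 46, 37, 42, 51, 124, 167]
 tooth r 40 [75, 47, 35, 37, 54, 87, 101, 144, 179, 130, 88, 44, 15, 20, 46, 60, 147, 168]
scene read 83 171.6 20.7
scene read 60 174.4 32.5
```

```bash
cat > ring.py <<'E'
from h import *
from scipy.optimize import least_squares
def samp(cam,im,C,r,a,z):
    P=np.array([proj(cam,[C[0]+q*np.cos(a),C[1]+q*np.sin(a),z]) for q in r],np.float32)
    return cv2.remap(im,P[:,:1].copy(),P[:,1:].copy(),cv2.INTER_CUBIC).ravel()
def fit(cam,im,C,z,R0,half):
    C=np.array(C,float); d=np.array(cam["eye"])[:2]-C; ad=np.arctan2(d[1],d[0])
    for _ in range(4):
        pts=[]; r=np.arange(R0-5,R0+6,.25)
        for da in np.radians(np.arange(-80,81,8)):
            a=ad+da+(np.pi if half=="far" else 0)
            if abs((np.degrees(a)-173+180)%360-180)<18: continue
            v=samp(cam,im,C,r,a,z); gr=np.gradient(v); i=np.argmax(gr)
            if gr[i]>6 and 0<i<len(r)-1: pts.append(C+r[i]*np.array([np.cos(a),np.sin(a)]))
        pts=np.array(pts)
        if len(pts)<6: return C,0,9
        f=least_squares(lambda c:np.hypot(*(pts-c).T)-R0,C,loss="soft_l1",f_scale=.5); C=f.x
    return C,len(pts),np.std(np.hypot(*(pts-C).T)-R0)
def analyse(c,s,C0=(418.7,180)):
    for n,cam,b in(("top",c,(1.5,-1)),("scene",s,(-.8,-.5))):
        im=cam["pixels"].astype(np.float32).mean(2); C=np.array(C0)+b
        F=[fit(cam,im,C,83,25,"far"),fit(cam,im,C,61,25,"near")]
        for (q,m,e),h in zip(F,("far83","near61")): print(n,h,q.round(2),m,round(float(e),2))
        Cm=np.mean([q for q,m,e in F if m],axis=0)
        A=np.arange(150,200,1.)
        ln=sum(np.array([samp(cam,im,Cm,[r],a,83)[0] for a in np.radians(A)]) for r in(21,22,23,24,))/4
        th=[np.array([samp(cam,im,Cm,[r],a,60)[0] for a in np.radians(A)]) for r in(35,37,39,41)]
        w=np.clip(ln-np.percentile(ln,40),0,None); k=np.argmax(ln); w[abs(A-A[k])>12]=0
        print(n,"line peak",A[k],"centroid",(w@A/w.sum()).round(2))
        print("  tooth",[ (np.mean(t[i:i+2])).astype(int).item() for t in [np.mean(th[1:],0)] for i in range(0,50,2)])
E
python3 - <<'E'
from ring import *
import pickle
analyse(*pickle.load(open("c3.pkl","rb")))
E
```

```text
top far83 [425.2  179.69] 0 9.0
top near61 [423.37 181.35] 14 0.95
top line peak 173.0 centroid 173.02
  tooth [192, 188, 185, 183, 185, 188, 195, 205, 213, 217, 215, 205, 194, 188, 193, 205, 220, 230, 236, 238, 239, 240, 240, 241, 241]
scene far83 [421.18 180.35] 10 1.65
scene near61 [424.89 177.32] 16 0.7
scene line peak 172.0 centroid 172.12
  tooth [175, 165, 163, 165, 169, 175, 173, 173, 186, 199, 193, 167, 140, 123, 122, 127, 133, 133, 130, 124, 114, 104, 94, 92, 104]
```

```bash
python3 - <<'E'
from ring import *
import pickle
c,s=pickle.load(open("c3.pkl","rb"))
a=np.radians(-6.7); ex=np.array([np.cos(a),np.sin(a)]); ey=np.array([-np.sin(a),np.cos(a)])
T=np.arange(-12,13,1.)
print("t      ",*[f"{int(t):4d}" for t in T])
for n,cam,N in(("top",c,(423,180.)),("scene",s,(420.7,179.5))):
    im=cam["pixels"].astype(np.float32).mean(2)
    for z,rs in((83,(19,21,23,25)),(60,(30,32,34,36,38,40,42,44))):
        for r in rs:
            P=np.array([proj(cam,[*(np.array(N)-r*ex+t*ey),z]) for t in T],np.float32)
            v=cv2.remap(im,P[:,:1].copy(),P[:,1:].copy(),cv2.INTER_CUBIC).ravel().astype(int)
            print(n[:3],r,z,*[f"{q:4d}" for q in v])
E
```

```text
t        -12  -11  -10   -9   -8   -7   -6   -5   -4   -3   -2   -1    0    1    2    3    4    5    6    7    8    9   10   11   12
top 19 83   67   75   80   89   99  110  120  125  134  140  145  153  156  158  159  152  144  135  121  113  103   94   92   93  100
top 21 83   58   61   64   68   71   74   80   84   94  103  115  127  136  142  142  135  123  110   99   92   90   93  105  116  134
top 23 83   70   64   62   60   59   61   62   68   81   95  115  132  147  154  153  143  130  117  108  107  115  124  146  162  182
top 25 83  111  104   97   91   88   85   82   88   98  113  136  152  167  173  171  164  152  145  143  147  160  175  193  206  220
top 30 60  237  238  239  239  239  238  236  233  230  225  220  215  213  214  218  223  228  233  234  235  235  234  233  231  228
top 32 60  231  232  232  232  231  229  226  223  220  214  207  203  202  205  211  217  223  226  227  226  224  221  219  215  211
top 34 60  233  232  231  230  228  226  222  215  209  200  192  188  189  193  199  206  211  213  212  208  204  199  196  191  185
top 36 60  240  239  2
[... 1572 characters left out ...]
  226  217  203  190  181
sce 36 60   84   99  117  128  131  134  140  141  132  128  136  147  164  188  202  202  197  195  193  191  180  164  148  143  135
sce 38 60   35   41   44   50   63   71   74   79   86   93  108  137  158  176  190  189  167  138  112   97   89   91   81   69   60
sce 40 60    0    4   10   13   15   22   31   40   54   76   97  124  153  172  177  161  124   82   50   35   32   36   40   36   32
sce 42 60    0    5   13   17   22   31   48   63   75   91  114  138  166  178  169  147  117   82   66   65   69   73   83   86   75
sce 44 60   43   34   45   63   83   99  116  132  146  157  168  178  192  205  208  188  172  159  148  151  166  176  174  179  178
```

```bash
python3 -c "
from h import *
mean(2);go(420.5,180.6,130,-69)"
```

```text
mean [553.96 232.45 211.28] sd [0.05 0.   0.04]
at [553.9 232.5 211.3] yaw -69.06 t 16.65 F [-0.1 -0.5 -0.5] w 0.752 g 0.0 q7 [-0.52 -1.68]
shift [-0.143   0.0008  0.0816] turn [ 0.01  0.1  -0.06]
```

carry_out([
  [[-0.143,0.001,0.081],[0,0,0]],
  [[-0.143,0.001,0.081],[0,0,0]],
  [[-0.143,0.001,0.081],[0,0,0]],
  [[-0.143,0.001,0.081],[0,0,0]],
  [[-0.143,0.001,0.081],[0,0,0]],
  [[-0.143,0.001,0.081],[0,0,0]],
  [[-0.143,0.001,0.081],[0,0,0]],
])

```text
time_s: 17.35
position: [422.7, 181.3, 131.5]
ee_rot: [0.983, 0.182, 0.001, -0.0]
contact_force: [-0.5, 0.0, 0.1]
grip_width: 0.748
grasp_force: 0.0
```

```bash
python3 -c "
from h import *
mean(2);go(420.5,180.6,63,-69)"
```

```text
mean [422.6  181.27 131.33] sd [0.05 0.03 0.04]
at [422.5 181.2 131.3] yaw -69.07 t 17.45 F [-0.1  0.7  0.5] w 0.751 g 0.0 q7 [-0.55 -1.72]
shift [-0.0022 -0.0001  0.0683] turn [-0.01 -0.05 -0.07]
```

carry_out([
  [[-0.002,0,0.01],[0,0,0]],
  [[-0.002,0,0.04],[0,0,0]],
  [[-0.002,0,0.06],[0,0,0]],
  [[-0.002,0,0.066],[0,0,0]],
  [[-0.002,0,0.067],[0,0,0]],
  [[-0.002,0,0.067],[0,0,0]],
])

```text
time_s: 18.05
position: [420.2, 180.2, 64.4]
ee_rot: [0.983, 0.182, 0.0, -0.0]
contact_force: [0.7, 0.7, 0.5]
grip_width: 0.749
grasp_force: 0.0
```

carry_out([
  [[0,0,0],[0,0,0]],
  [[0,0,0],[0,0,0]],
  [[0,0,0],[0,0,0]],
  [[0,0,0],[0,0,0]],
  [[0,0,0],[0,0,0]],
  [[0,0,0],[0,0,0]],
  [[0,0,0],[0,0,-1]],
  [[0,0,0],[0,0,-2]],
  [[0,0,0],[0,0,-3]],
  [[0,0,0],[0,0,-3]],
  [[0,0,0],[0,0,-3]],
], hand=0.4, squeeze=20)

```text
time_s: 19.15
position: [420.6, 180.7, 65.0]
ee_rot: [0.978, 0.207, 0.001, -0.0]
contact_force: [-1.3, 0.9, 6.1]
grip_width: 0.573
grasp_force: 20.8
```

```bash
python3 -c "
from h import *
mean(2);go(420.5,180.6,63,-66)"
```

```text
mean [420.62 180.69  65.  ] sd [0. 0. 0.]
at [420.6 180.7  65. ] yaw -66.06 t 19.25 F [0.  0.7 5.9] w 0.576 g 20.8 q7 [-0.53 -1.69]
shift [-0.0001  0.      0.002 ] turn [-0.02 -0.12 -0.06]
```

carry_out([
  [[0,0,0],[0,0,0]],
  [[0,0,0],[0,0,0]],
  [[0,0,0],[0,0,0]],
  [[0,0,0],[0,0,0]],
  [[0,0,-0.02],[0,0,0]],
  [[0,0,-0.06],[0,0,0]],
  [[0.1,0,-0.1],[0,0,0]],
  [[0.15,0,-0.14],[0,0,0]],
  [[0.15,0,-0.15],[0,0,0]],
  [[0.15,0,-0.15],[0,0,0]],
  [[0.15,0,-0.15],[0,0,0]],
], hand=0.75)

```text
time_s: 20.35
position: [559.7, 242.3, 215.8]
ee_rot: [0.978, 0.207, 0.002, -0.001]
contact_force: [0.2, -0.4, -1.1]
grip_width: 0.75
grasp_force: 0.0
```

```bash
python3 - <<'E'
from ring import *
import pickle
L=[]
for n in("top","scene"): L.append([vision.camera(n) for _ in range(3)])
pickle.dump([l[-1] for l in L],open("c4.pkl","wb"))
c0,s0=pickle.load(open("c3.pkl","rb"))
a=np.radians(-6.7); ex=np.array([np.cos(a),np.sin(a)]); ey=np.array([-np.sin(a),np.cos(a)])
T=np.arange(-8,9,1.)
print("t      ",*[f"{int(t):4d}" for t in T])
def rows(cam,im,N,z,rs):
    for r in rs:
        P=np.array([proj(cam,[*(np.array(N)-r*ex+t*ey),z]) for t in T],np.float32)
        yield r,cv2.remap(im,P[:,:1].copy(),P[:,1:].copy(),cv2.INTER_CUBIC).ravel().astype(int)
for n,l,N in(("top",L[0],(423,180.)),("scene",L[1],(420.7,179.5))):
    im=np.mean([x["pixels"].astype(np.float32).mean(2) for x in l],0)
    for z,rs in((83,(19,21,23,25)),(60,(30,32,34,36))):
        for r,v in rows(l[0],im,N,z,rs): print(n[:3],r,z,*[f"{q:4d}" for q in v])
# nest tray/ arm: bar centreline check, scene, z=58, along pivot-lens line
im=np.mean([x["pixels"].astype(np.float32).mean(2) for x in L[1]],0)
for q in(45,60,75):
    N=np.array([420.7,179.5]); P=np.array([proj(L[1][0],[*(N+q*ey+t*ex),58]) for t in np.arange(-14,15,1)],np.float32)
    print("bar",q,cv2.remap(im,P[:,:1].copy(),P[:,1:].copy(),cv2.INTER_CUBIC).ravel().astype(int).tolist())
E
```

```text
t         -8   -7   -6   -5   -4   -3   -2   -1    0    1    2    3    4    5    6    7    8
top 19 83   89   97  106  112  121  128  134  139  140  137  134  126  117  111  101   97   94
top 21 83   66   71   80   87  100  111  120  125  124  119  111  101   92   89   88   92  101
top 23 83   65   71   77   87  102  115  126  130  128  122  113  105  101  105  111  125  142
top 25 83  102  102  104  113  123  133  143  146  147  144  139  138  137  147  157  172  189
top 30 60  236  238  238  237  234  229  223  218  215  215  219  223  229  233  234  236  237
top 32 60  232  232  231  229  226  220  213  207  204  206  210  216  221  224  224  224  224
top 34 60  232  231  226  221  215  204  195  189  189  193  198  205  210  210  208  205  202
top 36 60  237  234  227  220  209  195  185  179  181  188  196  203  206  205  200  193  185
sce 19 83   21   28   41   58   83  112  137  148  142  112   74   47   28   23   22   21   21
sce 21 83   17   25   45   75  108  142  171  178  156  106   59   31   17   10   10   16   19
sce 23 83    7   21   40   69  115  156  188  198  175  1
[... 271 characters left out ...]
7  183  177  185  201  215  219  219  217  216  221
sce 34 60  162  174  180  183  186  185  173  164  171  186  200  210  208  195  188  191  196
sce 36 60   91   96  111  127  137  146  157  163  169  184  192  188  175  161  146  137  130
bar 45 [131, 130, 136, 149, 170, 189, 209, 226, 246, 254, 255, 253, 252, 250, 249, 249, 249, 251, 254, 255, 252, 246, 234, 219, 197, 176, 164, 160, 157]
bar 60 [131, 126, 131, 146, 163, 182, 204, 226, 240, 247, 249, 251, 250, 249, 249, 248, 249, 250, 251, 250, 248, 241, 228, 206, 181, 165, 155, 149, 147]
bar 75 [108, 105, 114, 132, 159, 188, 217, 234, 244, 249, 253, 253, 251, 249, 249, 248, 248, 249, 251, 254, 254, 246, 227, 202, 181, 164, 152, 150, 151]
```

```bash
python3 -c "
from h import *
print(env.hand_in())"
```

```text
the job is handed in; nothing more can be done
None
```

I handed in the job: the open tray is seated flat in the nest, the magnifier arm is against its stop, and the focus ring's white line is about 0.03 rad from the index tooth by camera measurement. The lidded tray was never touched, and the last reading before hand-in was about 20 s of the 56 s allowed. `env.hand_in()` returned no verdict.

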